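# Screw the lid onto the spare-battery jar

## Robot

A 6-joint arm with a two-finger parallel gripper is mounted at the origin on the work surface. World frame = base frame: x ahead of the robot, y to its left, z up, the work surface at z = 0. Lengths are in m, angles in rad, forces in N, time in s.
With the tool pointing down it reaches from about 0.35 to 0.775 m from the base axis. Payload 7.3 kg.
Tool frame: the origin (TCP) lies between the finger pads; the fingertips stand 8 mm ahead of it and the grasp point (between the pads) lies 11 mm behind it (robot.nose_length is the distance from the TCP to the fingertips, in m); z points along the fingers, y is the line along which they close (so a half turn about z gives the same grasp; the last joint's range is limited). The gripper opens to 92 mm and grips with 3 to 60 N. Pads are 19 mm wide; open, the fingers measure 130 mm over their backs; the gripper's body (75 mm by 190 mm) begins 47 mm behind the grasp point.
Start: joints at [1.106, 0.342, 1.524, -0, 1.275, -0.146], TCP at [0.165, 0.499, 0.235] pointing down, gripper open.
Joint ranges: [-2.53, 2.53], [-0.77, 2.02], [0.04, 2.7], [-1, 4.14], [0.28, 2.66], [-3.11, 3.11]. Speed limits (rad/s): [2.57, 2.57, 3.14, 3.14, 3.14, 3.14].

## Interface

Orientations are given as [roll, pitch, yaw] about the fixed x, y, z axes, in that order (R = Rz(yaw) Ry(pitch) Rx(roll)).
In Python, from cell import robot gives the robot as it stands. The module is installed in compiled form; this text tells all that it offers.
- The arm moves only by the shell command python3 -m jog 'ROWS' [FORCE]. ROWS is JSON, a list that holds one entry, the list of rows, each a list of 5 numbers: the gripper's target within -1 to 1 (fully open at 1, half-way at 0, shut at -1), then the shift along the tool's x, y, z in m, then the turn about the tool's z in rad. A call has 1 to 5 rows; each row is the pose to reach, as a shift and turn from the pose commanded when the call began, along the tool's axes at that moment; what a row does not reach only later rows make up. A row lasts 1/12 s, in which the tool goes at most 41.7 mm and 7.16 degrees, less where a joint would pass 70% of its speed; a pose out of reach is approached as far as the arm can. A call with a gripper value outside its range is refused whole. The fingers move at their own pace and stop on an object; FORCE is the grip in N (left out, the last holds). Time passes only in rows, so rows that repeat a pose let the fingers close. It gives the time, the measured TCP pose, the force, the opening and the grip force at its end, in the units of the state.
- robot.observe(): the state, without advancing time (a new reading comes with each control period).
- robot.read_camera(name): name is "side" or "top"; returns the picture (480x640x3 uint8, red, green, blue); there is no depth.
- robot.camera_model(name): a dict with "camera_matrix" (3x3 intrinsics, pixels), "position" and "attitude" of the camera in the world. Camera axes: x right, y down, z forward; pixel columns grow to the right and rows downward; lengths in m; the calibration is good to about 2 mm. A picture is of the moment at which its call begins. camera_model takes no time and is no camera call.
- robot.hand_in(): hands the job in; it is judged then, once.
The state is a dict: "time": time; "qpos": joint angles; "qvel": joint speeds; "joint_efforts": joint torques, N m; "tool_pos": TCP position; "tool_rot": TCP orientation; "contact_force": force on the tool from outside, world axes, zero at the start; "torque": the same for the moment, N m; "opening": finger opening in m; "grip_force": force on a finger pad.
Only numpy, scipy, OpenCV 4.12 (cv2) and the standard library are available. Lean on these libraries where they do the work, as an engineer would, in place of code of your own. Each camera call takes 0.05 s, during which the arm holds its last target. There are 200 camera calls.

## Task

Close the battery jar: set the lid level on its mouth with the lid's orange marks about half-way from the jar's orange marks to the next green marks clockwise, so that it rests on top of the threads, and let go of it. Then take it again with your wrist set to have room for the turn, turn it back, still resting on the threads, anticlockwise until the marks meet orange to orange and it drops into the thread start, and tighten it clockwise until it is firm, orange marks at the green ones. Leave the lid on, hands off, and do not disturb the headlamp, pulley or ice screw.

Things in the scene. Friction and masses are not known exactly. Their poses are not given: they have to be found in the camera images.
- jar: Clear glass jar with spare cells in it, 86 mm in diameter, immovable in a steel cup on a 116 x 116 x 6 mm base screwed to the bench. Origin on its axis at bench height, z up, +x through thread start 0. Neck 43 mm in diameter with three equal thread ridges reaching 26 mm from the axis. The shoulder slopes from 100 mm height at radius 24 mm to 83 mm at radius 43 mm. 'After' below means clockwise seen from above.
- jar_mouth (a point): Centre of the jar's mouth at rim height (128.5 mm above the bench), axes as the jar. The rim is coned over the top 5.5 mm, from 35 to 43 mm across, to centre the lid.
- jar_start (a point): Thread start 0, 29 mm out on the jar's +x axis, 7.5 mm below the rim: a gap 30 deg wide between two ridges, shown by an orange line on the shoulder. Two more, alike, lie 120 and 240 deg round. The lid's lugs drop through when within about 10 deg of the middle of the gaps.
- jar_landing (a point): Point on top of the ridge after start 0 (50 deg after it, 24.5 mm out). Each ridge runs from 15 to 105 deg after its start; its top is a flat landing 8.5 mm below the rim with a raised stop at 95-105 deg. Its underside slopes down clockwise: a lug turned under it begins to clamp the lid at about 76 deg after the start and is tight at 87; a hard stop ends the turn at about 93 deg.
- jar_home (a point): Point above one of the three green shoulder lines: 29 mm out, 87 deg after (clockwise of) jar_start, 7.5 mm below the rim; the others lie 120 and 240 deg round. Every lid mark stands over a green line when the lid is tight.
- lid_center (a point): Centre of the black plastic screw lid, half-way up: 62 mm in diameter, 22 mm tall, about 50 g, lying open side down. Own z up, own x through mark 0. Set down with its lugs on the landings (18 to 88 deg after a start) it rests level, this point 1.5 mm above the rim. Turned back to the starts it drops 9 mm, this point then 7.5 mm below the rim (lower it or push lightly if held), and stays so as it is tightened.
- lid: The same lid: origin at the centre of its lower edge, 11 mm under lid_center. Inside 55 mm wide, 18.5 mm deep. Three lugs, 4 mm thick, stick inward to 22.5 mm from the axis, 3 mm above the lower edge, one under each orange mark.
- lid_mark0 (a point): The lid's orange mark and lug on its own +x axis: 29 mm out from the axis, half-way up the lid.
- lid_mark1 (a point): The lid's orange mark and lug 120 deg anticlockwise (from above) of mark 0.
- lid_mark2 (a point): The lid's orange mark and lug 240 deg anticlockwise (from above) of mark 0.
- headlamp_center (a point): Bystander: black plastic headlamp body standing on the bench, about 50 x 70 x 42 mm; centre of the body, about half-way up.
- pulley_center (a point): Bystander: silver aluminium pulley lying flat, 85 x 50 x 24 mm; its centre, half-way up.
- ice_screw_center (a point): Bystander: metal ice screw lying along its own x axis, 165 mm long, tube 16 mm, hanger plate reaching 48 mm to its +y side near one end; point on the tube's axis, about the middle.
Things that resemble listed ones, but are neither listed nor needed, are in the scene too. Leave any red or yellow look-alike of the lid alone.

How it is judged:
On the way, in this order (a step that is already met when the one before it is completed fails the run):
1. the lid rests level and by itself on top of the threads, let go (horizontal distance between lid_center and jar_mouth below 0.0035 m and angle between lid_center's own z axis and vertical below 0.05 rad and z of lid_center in the frame of jar_mouth between -0.0005 and 0.0035 m and contact force between the fingers and lid below 0.1 N), for 0.3 s.
2. the lid, still on top of the threads, is turned back to near the thread start (an orange lid mark within 12 mm, about 24 degrees, of an orange jar mark) (horizontal distance between lid_center and jar_mouth below 0.005 m and angle between lid_center's own z axis and vertical below 0.12 rad and z of lid_center in the frame of jar_mouth between -0.001 and 0.0045 m and horizontal distance between any of lid_mark0, lid_mark1, lid_mark2 and jar_start below 0.012 m), for 0.05 s.
3. the lid, turned back, has dropped level into the thread start (horizontal distance between lid_center and jar_mouth below 0.0035 m and angle between lid_center's own z axis and vertical below 0.05 rad and z of lid_center in the frame of jar_mouth between -0.0095 and -0.006 m), for 0.1 s.
At the end, for the whole second after the job is handed in: The lid is on the jar, level within 3 degrees, centred within 3.5 mm, down on the rim (lid centre 6 to 9.5 mm below the rim), tightened so that an orange lid mark stands within 5 mm (about 10 degrees) of the point over a green mark, let go and at rest (all of step 3 and horizontal distance between any of lid_mark0, lid_mark1, lid_mark2 and jar_home below 0.005 m and contact force between the fingers and lid below 0.1 N and linear speed of lid below 0.01 m/s and angular speed of lid below 0.05 rad/s); the robot touches nothing.
It fails at once if the headlamp is disturbed (moved more than 20 mm) (distance of headlamp_center from where it was at the start of the episode above 0.02 m).
It fails at once if the pulley is disturbed (moved more than 20 mm) (distance of pulley_center from where it was at the start of the episode above 0.02 m).
It fails at once if the ice screw is disturbed (moved more than 20 mm) (distance of ice_screw_center from where it was at the start of the episode above 0.02 m).
It also fails if it takes over 54 s, if anything falls off the work surface, if the arm or the gripper's body presses on something with over 40 N, if the wrist force passes 120 N, or if a joint passes its speed limit or range.

## Working session

There is one attempt and no reset: what is moved stays moved. The work goes in short steps, Python scripts to look and compute and a shell command to move; the robot and the scene stay as the last step left them, time stands still between calls to the robot, and variables do not carry over. Pictures are saved under pics/ and viewed, at most 10 in all, crops included, and the job is handed in when it is done.

```bash
mkdir -p pics; python3 - <<'E'
from cell import robot
import cv2
for n in("top","side"):
    m=robot.camera_model(n);print(n,m)
    cv2.imwrite(f"pics/{n}0.png",robot.read_camera(n)[:,:,::-1])
print(robot.observe())
E
```

```text
top {'camera_matrix': array([[479.86271064,   0.        , 317.09835972],
       [  0.        , 479.86271064, 239.66950533],
       [  0.        ,   0.        ,   1.        ]]), 'position': array([ 0.4574383 , -0.04840632,  1.0780399 ]), 'attitude': array([-3.06204521,  0.02423662, -1.57645168])}
side {'camera_matrix': array([[443.59865441,   0.        , 319.57242604],
       [  0.        , 443.59865441, 239.14251854],
       [  0.        ,   0.        ,   1.        ]]), 'position': array([ 0.14411465, -0.55467647,  0.55709883]), 'attitude': array([-2.19539157, -0.01047802, -0.64400449])}
{'time': 0.1, 'qpos': array([ 1.10599466e+00,  3.42617082e-01,  1.52490435e+00,  3.46933551e-05,
        1.27538647e+00, -1.46018865e-01]), 'qvel': array([-0.00047613, -0.00151329, -0.00114852, -0.00115295, -0.00020572,
        0.00199138]), 'joint_efforts': array([ 1.91052190e-03, -4.32004666e+01, -2.44695264e+01,  7.20566022e-02,
        5.25392080e-02, -2.68398458e-05]), 'tool_pos': array([0.16436537, 0.49824974, 0.2341391 ]), 'tool_rot': array([-3.14029623e+00, -2.24193465e-04,  2.82279958e+00]), 'contact_force': array([-0.02782149,  0.61954287, -0.07685686]), 'torque': array([-0.04972495,  0.04683171, -0.00409572]), 'grip_force': 0.0, 'opening': 0.09177404002762121}
```

View pics/top0.png

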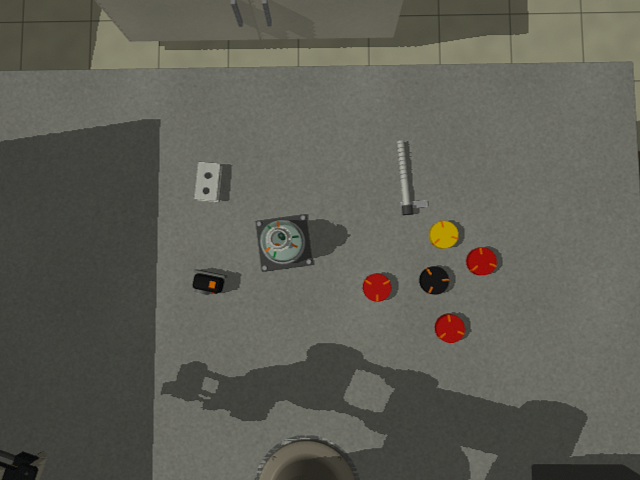

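View pics/side0.png

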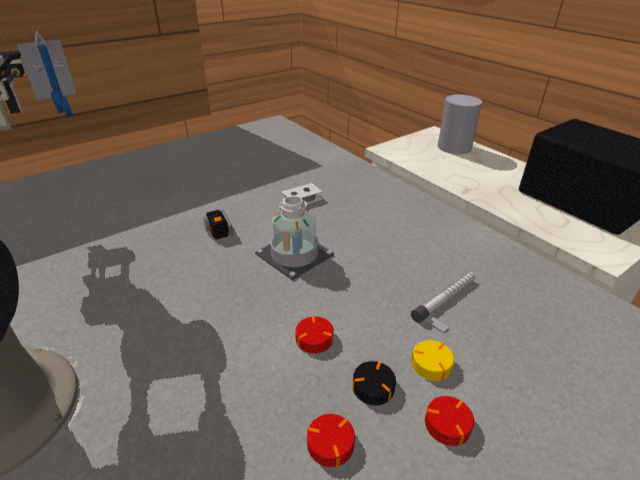

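The scene holds a black lid at top (434,281) / side (374,382), red look-alikes at top (377,288), (482,261), (451,328) and a yellow one at (444,234). Only the black one fits "black plastic screw lid". The jar is at top (283,240), the pulley at (208,182), the headlamp at (209,283) and the ice screw at (405,178). Next I'll enlarge the lid and the jar.

```bash
cat > h.py <<'E'
import numpy as np,cv2
from cell import robot
from scipy.spatial.transform import Rotation as Ro
def cam(n):
    m=robot.camera_model(n);return m["camera_matrix"],m["position"],Ro.from_euler("xyz",m["attitude"]).as_matrix()
def px2w(n,uv,z):
    K,p,R=cam(n);uv=np.atleast_2d(uv)
    d=(R@np.linalg.inv(K)@np.c_[uv,np.ones(len(uv))].T).T
    return p+d*((z-p[2])/d[:,2])[:,None]
def w2px(n,P):
    K,p,R=cam(n);c=(np.atleast_2d(P)-p)@R@K.T
    return c[:,:2]/c[:,2:]
def rectify(n,c,z,half,N=400):
    """overhead map of plane z about c; image right=+x world, up=+y"""
    s=2*half/N;P=np.array([[c[0]-half,c[1]+half,z],[c[0]+half,c[1]+half,z],[c[0]+half,c[1]-half,z],[c[0]-half,c[1]-half,z]])
    H=cv2.getPerspectiveTransform(w2px(n,P).astype(np.float32),np.float32([[0,0],[N,0],[N,N],[0,N]]))
    return cv2.warpPerspective(robot.read_camera(n),H,(N,N),flags=cv2.INTER_CUBIC)
E
python3 - <<'E'
from h import *
t=robot.read_camera("top")
a=t[254:308,407:461];b=t[210:272,250:312]
cv2.imwrite("pics/c.png",np.hstack([cv2.resize(x,(400,400),interpolation=cv2.INTER_CUBIC) for x in(a,b)])[:,:,::-1])
s=robot.read_camera("side")
g=(t.max(2)<60);mask=np.zeros_like(g);mask[262:300,415:455]=1
# lid top: dark + orange
hsv=cv2.cvtColor(t,cv2.COLOR_RGB2HSV)
org=(hsv[...,1]>150)&(hsv[...,0]<25)&(hsv[...,2]>100)
n,l,st,ce=cv2.connectedComponentsWithStats(((org)&(mask>0)).astype(np.uint8))
print(ce[1:],st[1:,4]); 
print(px2w("top",ce[1:],.022))
m2=((g|org)&(mask>0)).astype(np.uint8);n,l,st,ce=cv2.connectedComponentsWithStats(m2);i=1+st[1:,4].argmax();print(st[i],ce[i],px2w("top",ce[i],.022),px2w("top",[434,281],.022))
print(px2w("side",[374,378],.022))
print("jar",px2w("top",[[256,219],[308,215],[263,271],[314,264]],.006),px2w("top",[282,238],.1285),px2w("side",[293,201],.1285))
for nme,uv,z in(("head",[209,284],.042),("pul",[208,182],.024),("ice",[[403,142],[407,212]],.016),("y",[444,234],.02),("r",[[377,288],[482,261],[451,328]],.022)):print(nme,px2w("top",uv,z))
E
```

```text
[[428.75   271.3125]
 [445.     279.5   ]
 [430.1875 289.5   ]] [16 14 16]
[[ 0.47059605 -0.26685891  0.022     ]
 [ 0.45257731 -0.30166371  0.022     ]
 [ 0.43105518 -0.26902241  0.022     ]]
[419 266  31  29 668] [434.11077844 279.91766467] [[ 0.4518013  -0.27803731  0.022     ]] [[ 0.44945118 -0.27773849  0.022     ]]
[[ 0.45230902 -0.28411608  0.022     ]]
jar [[ 0.59090242  0.11474037  0.006     ]
 [ 0.59895565 -0.00272205  0.006     ]
 [ 0.47370024  0.09850708  0.006     ]
 [ 0.48861535 -0.01567334  0.006     ]] [[0.53714505 0.04401916 0.1285    ]] [[0.53782828 0.04518126 0.1285    ]]
head [[0.44580131 0.21060363 0.042     ]]
pul [[0.67295283 0.22016152 0.024     ]]
ice [[ 0.76101543 -0.21750738  0.016     ]
 [ 0.60240062 -0.22321196  0.016     ]]
y [[ 0.55234468 -0.30262101  0.02      ]]
r [[ 0.43490094 -0.15355484  0.022     ]
 [ 0.49236015 -0.38299168  0.022     ]
 [ 0.34802366 -0.31176536  0.022     ]]
```

View pics/c.png

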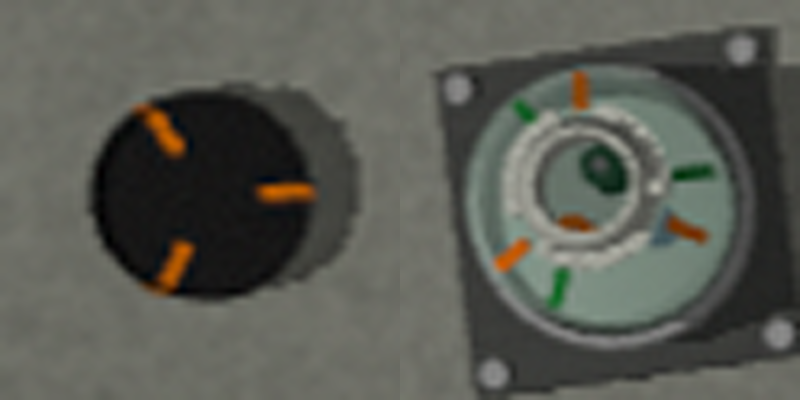

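The crop confirms the black lid (marks at left-panel (165,130), (288,192), (175,268)). In the right panel the jar's orange lines are at (580,90), (512,255), (688,230) and the green ones at (525,110), (693,172), (558,288). Next I'll fit both poses.

```bash
python3 - <<'E'
from h import *
from scipy.optimize import least_squares
k=62/400
O=np.array([[180,90],[112,255],[288,230]])*k+[250,210]
G=np.array([[125,110],[293,172],[158,288]])*k+[250,210]
# order anticlockwise: top orange -> left-bottom -> right-bottom ; green each 33deg acw of orange
Gs=np.array([G[0],G[2],G[1]])
def jar(p):
    x,y,a,r=p;P=[]
    for off in(0,np.radians(33)):
        for i in range(3):
            t=a+off+i*2*np.pi/3;P.append([x+r*np.cos(t),y+r*np.sin(t),.1-(r-.024)*17/19])
    return w2px("top",P)
s=least_squares(lambda p:(jar(p)-np.r_[O,Gs]).ravel(),[.538,.046,0,.034]);print("jar",s.x,np.degrees(s.x[2]),s.fun.round(1))
k=54/400
L=np.array([[165,130],[175,268],[287,192]])*k+[407,254]
def lid(p):
    x,y,a,r=p;return w2px("top",[[x+r*np.cos(t),y+r*np.sin(t),.022] for t in a+np.arange(3)*2*np.pi/3])
q=least_squares(lambda p:(lid(p)-L).ravel(),[.452,-.278,.6,.024]);print("lid",q.x,np.degrees(q.x[2]),q.fun.round(1))
E
```

```text
jar [0.53702392 0.05202153 0.12807808 0.03309547] 7.338333702386879 [-0.1 -0.2 -0.2 -0.2 -0.  -0.   0.2  0.4 -0.   0.   0.2 -0.1]
lid [ 0.45043434 -0.28039121  0.57452415  0.02314912] 32.917808768227474 [-0.1  0.1 -0.  -0.1  0.1  0. ]
```

```bash
python3 - <<'E'
from h import *
print(w2px("top",[[.537,.052,.1285],[.537,.052,.1]]), px2w("top",[278.7,237.9],.1285), px2w("side",[293,201],.1285))
s=robot.read_camera("side")
c=w2px("side",[[.537,.052,.1285]]);print(c, w2px("side",[[.4504,-.2804,.022]]))
cv2.imwrite("pics/s1.png",np.hstack([cv2.resize(s[180:260,253:333],(400,400),interpolation=cv2.INTER_CUBIC),cv2.resize(s[350:414,342:406],(400,400),interpolation=cv2.INTER_CUBIC)])[:,:,::-1])
E
```

```text
[[277.99790154 238.10329689]
 [279.46422293 239.25333151]] [[0.53739525 0.05059995 0.1285    ]] [[0.53782828 0.04518126 0.1285    ]]
[[290.60093648 199.62166825]] [[371.27362457 376.92244332]]
```

View pics/s1.png

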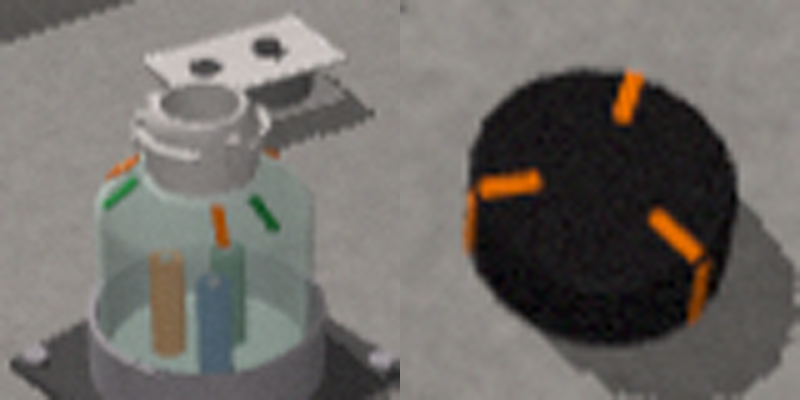

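```bash
cat > go.py <<'E'
import sys;from h import *
x,y,z,yaw=map(float,sys.argv[1:5]);o=robot.observe();R=Ro.from_euler("xyz",o["tool_rot"]).as_matrix()
a=o["tool_rot"][2];w=(a-np.radians(yaw)+np.pi)%(2*np.pi)-np.pi
print("t",round(o["time"],2),"pos",o["tool_pos"].round(4),"rpy",np.degrees(o["tool_rot"]).round(1),"q",o["qpos"].round(2),"F",o["contact_force"].round(1),"op",round(o["opening"],4),"| shift",(R.T@(np.array([x,y,z])-o["tool_pos"])).round(4),"turn",w.round(3))
E
python3 go.py .45 .25 .234 132
```

```text
t 0.25 pos [0.1645 0.4984 0.2344] rpy [-180.    -0.   161.7] q [ 1.11  0.34  1.52 -0.    1.28 -0.15] F [ 0.5  0.8 -0.9] op 0.092 | shift [-0.349  -0.1464  0.0005] turn 0.519
```

```bash
python3 -m jog '[[[1,-0.034,-0.014,0,0.1],[1,-0.068,-0.029,0,0.2],[1,-0.104,-0.044,0,0.3],[1,-0.14,-0.059,0,0.4],[1,-0.176,-0.074,0,0.52]]]'; python3 go.py .451 -.282 .2 132
```

```text
time: 0.67
tool_pos: [0.3094, 0.3718, 0.2347]
tool_rot: [3.141, -0.0, 2.299]
contact_force: [0.1, 1.3, 0.1]
opening: 0.0917
grip_force: 0.0
t 0.67 pos [0.3094 0.3718 0.2347] rpy [180.   -0.  131.7] q [ 0.72  0.27  1.63  0.    1.24 -0.01] F [0.1 1.3 0.1] op 0.0917 | shift [-0.5824 -0.3292  0.0347] turn -0.005
```

```bash
python3 -m jog '[[[0.8,-0.034,-0.019,0,0],[0.8,-0.068,-0.038,0,0],[0.8,-0.102,-0.058,0,0],[0.8,-0.136,-0.077,0,0],[0.8,-0.17,-0.096,0,0]]]' >/dev/null; python3 -m jog '[[[0.8,-0.034,-0.019,0,0],[0.8,-0.068,-0.038,0,0],[0.8,-0.102,-0.058,0,0],[0.8,-0.136,-0.077,0,0],[0.8,-0.17,-0.096,0,0]]]' >/dev/null;python3 -m jog '[[[0.8,-0.034,-0.019,0,0],[0.8,-0.068,-0.038,0,0],[0.8,-0.102,-0.058,0,0],[0.8,-0.136,-0.077,0,0],[0.8,-0.17,-0.096,0,0]]]' ; python3 go.py .451 -.282 .1 132
```

```text
time: 1.92
tool_pos: [0.435, -0.2008, 0.2347]
tool_rot: [3.141, 0.0, 2.302]
contact_force: [0.3, -0.3, 0.7]
opening: 0.0826
grip_force: 0.0
t 1.92 pos [ 0.435  -0.2008  0.2347] rpy [180.    0.  131.9] q [-0.59  0.26  1.64  0.    1.24 -1.32] F [ 0.3 -0.3  0.7] op 0.0826 | shift [-0.0711 -0.0424  0.1347] turn -0.002
```

```bash
python3 -m jog '[[[0.8,-0.024,-0.014,0.03,0],[0.8,-0.048,-0.028,0.06,0],[0.8,-0.071,-0.042,0.09,0],[0.8,-0.071,-0.042,0.124,0],[0.8,-0.071,-0.042,0.134,0]]]' ; python3 go.py .451 -.282 .045 132; python3 - <<'E'
from h import *
t=robot.read_camera("top");s=robot.read_camera("side")
cv2.imwrite("pics/a.png",np.hstack([cv2.resize(t[230:330,385:485],(400,400)),cv2.resize(s[320:430,320:430],(400,400))])[:,:,::-1])
E
```

```text
time: 2.33
tool_pos: [0.449, -0.2791, 0.0959]
tool_rot: [-3.141, -0.008, 2.301]
contact_force: [-1.6, 1.4, -0.5]
opening: 0.0825
grip_force: 0.0
t 2.33 pos [ 0.449  -0.2791  0.0959] rpy [-179.9   -0.5  131.8] q [-0.7   0.51  1.69  0.    0.95 -1.43] F [-1.6  1.4 -0.5] op 0.0825 | shift [-0.0039 -0.0004  0.0508] turn -0.003
```

View pics/a.png

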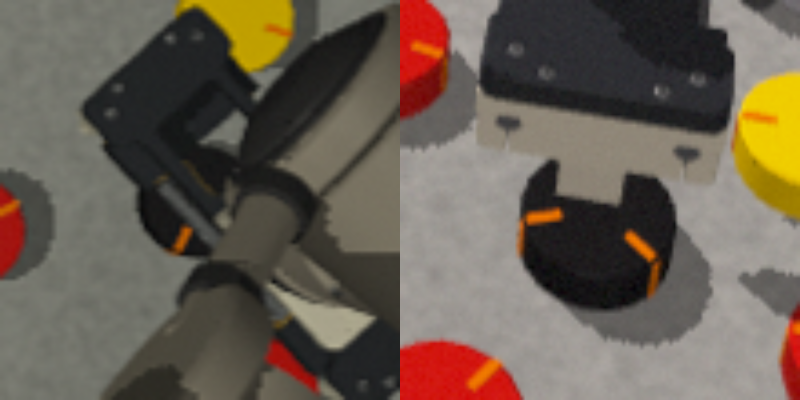

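```bash
python3 - <<'E'
from h import *
o=robot.observe();p=o["tool_pos"];R=Ro.from_euler("xyz",o["tool_rot"]).as_matrix()
print(p,[w2px("side",p+R@np.array([0,sy,.008])) for sy in(-.041,-.05,.041)])
E
python3 go.py .451 -.282 .045 132
```

```text
[ 0.44998209 -0.27834955  0.09879475] [array([[370.90657108, 368.42196622]]), array([[370.18434958, 374.13803169]]), array([[376.73383611, 322.30172732]])]
t 2.43 pos [ 0.45   -0.2783  0.0988] rpy [-180.    -0.3  131.9] q [-0.7   0.5   1.69  0.    0.96 -1.43] F [-0.1 -0.   0.5] op 0.0825 | shift [-0.0037 -0.0017  0.0538] turn -0.001
```

```bash
python3 -m jog '[[[0.8,-0.003,-0.001,0.02,0],[0.8,-0.003,-0.001,0.04,0],[0.8,-0.003,-0.001,0.055,0],[0.8,-0.003,-0.001,0.065,0],[0.8,-0.003,-0.001,0.07,0]]]'; python3 -m jog '[[[0.8,0,0,0,0],[0.8,0,0,0,0]]]'; python3 go.py .451 -.281 .0105 132
```

```text
time: 2.85
tool_pos: [0.4532, -0.2821, 0.0314]
tool_rot: [3.141, 0.001, 2.304]
contact_force: [1.0, 0.6, 0.2]
opening: 0.0829
grip_force: 0.0
time: 3.02
tool_pos: [0.4533, -0.2827, 0.0319]
tool_rot: [3.141, 0.002, 2.303]
contact_force: [0.2, -0.4, 0.0]
opening: 0.083
grip_force: 0.0
t 3.02 pos [ 0.4533 -0.2827  0.0319] rpy [1.80e+02 1.00e-01 1.32e+02] q [-0.7   0.6   1.74  0.    0.8  -1.43] F [ 0.2 -0.4  0. ] op 0.083 | shift [ 0.0028 -0.0006  0.0214] turn -0.0
```

```bash
python3 -m jog '[[[0.8,0.0025,-0.0005,0.008,0],[0.8,0.0025,-0.0005,0.016,0],[0.8,0.0025,-0.0005,0.0205,0],[0.8,0.0025,-0.0005,0.0205,0],[0.8,0.0025,-0.0005,0.0205,0]]]' 25; python3 go.py .451 -.281 .0105 132; python3 -m jog '[[[-0.2,0,0,0,0],[-0.2,0,0,0,0],[-0.2,0,0,0,0],[-0.2,0,0,0,0],[-0.2,0,0,0,0]]]' 25
```

```text
time: 3.43
tool_pos: [0.4503, -0.2808, 0.0098]
tool_rot: [-3.142, -0.001, 2.303]
contact_force: [0.2, -0.4, 0.6]
opening: 0.0827
grip_force: 0.0
t 3.43 pos [ 0.4503 -0.2808  0.0098] rpy [-1.800e+02 -1.000e-01  1.319e+02] q [-0.7   0.64  1.76  0.    0.75 -1.43] F [ 0.2 -0.4  0.6] op 0.0827 | shift [-0.0006  0.0004 -0.0007] turn -0.001
time: 3.85
tool_pos: [0.4507, -0.2811, 0.0104]
tool_rot: [3.141, 0.0, 2.303]
contact_force: [0.2, 0.2, 0.0]
opening: 0.0614
grip_force: 25.0
```

```bash
python3 -m jog '[[[-0.2,0,0,-0.03,0],[-0.2,0,0,-0.07,0],[-0.2,0,0,-0.11,0.1],[-0.2,0,0,-0.15,0.2],[-0.2,0,0,-0.18,0.3]]]'; python3 go.py .537 .050 .19 62.8
```

```text
time: 4.27
tool_pos: [0.4509, -0.2812, 0.1936]
tool_rot: [3.14, 0.003, 1.998]
contact_force: [1.0, -0.7, -0.3]
opening: 0.0615
grip_force: 25.0
t 4.27 pos [ 0.4509 -0.2812  0.1936] rpy [179.9   0.2 114.5] q [-0.7   0.39  1.57  0.    1.18 -1.13] F [ 1.  -0.7 -0.3] op 0.0615 | shift [0.2658 0.2156 0.0032] turn 0.902
```

```bash
python3 -m jog '[[[-0.2,0.026,0.021,0,0.1],[-0.2,0.052,0.042,0,0.2],[-0.2,0.078,0.063,0,0.3],[-0.2,0.104,0.084,0,0.4],[-0.2,0.130,0.105,0,0.5]]]'; python3 go.py .537 .050 .19 62.8
```

```text
time: 4.68
tool_pos: [0.4914, -0.1175, 0.1904]
tool_rot: [3.141, -0.0, 1.497]
contact_force: [0.9, -0.3, -0.6]
opening: 0.0616
grip_force: 25.0
t 4.68 pos [ 0.4914 -0.1175  0.1904] rpy [180.   -0.   85.8] q [-0.39  0.35  1.65  0.    1.15 -0.31] F [ 0.9 -0.3 -0.6] op 0.0616 | shift [0.1703 0.0332 0.0004] turn 0.401
```

```bash
python3 -m jog '[[[-0.2,0.034,0.007,0,0.08],[-0.2,0.068,0.014,0,0.16],[-0.2,0.102,0.021,0,0.24],[-0.2,0.136,0.027,0,0.32],[-0.2,0.17,0.033,0,0.4]]]'; python3 -m jog '[[[-0.2,0,0,0,0],[-0.2,0,0,0,0],[-0.2,0,0,0,0]]]'; python3 go.py .537 .050 .15 62.8;  python3 - <<'E'
from h import *
o=robot.observe();p=o["tool_pos"]
t=robot.read_camera("top");s=robot.read_camera("side")
print(w2px("top",p),w2px("side",p),w2px("side",p+[0,0,.012]))
cv2.imwrite("pics/b.png",np.hstack([cv2.resize(t[200:280,240:320],(400,400)),cv2.resize(s[145:245,240:340],(400,400))])[:,:,::-1])
E
```

```text
time: 5.1
tool_pos: [0.5359, 0.0502, 0.1902]
tool_rot: [-3.141, 0.0, 1.099]
contact_force: [1.1, 0.2, -0.6]
opening: 0.0616
grip_force: 25.0
time: 5.35
tool_pos: [0.5356, 0.0482, 0.19]
tool_rot: [-3.141, 0.001, 1.105]
contact_force: [0.5, -0.9, 0.2]
opening: 0.0616
grip_force: 25.0
t 5.35 pos [0.5356 0.0482 0.19  ] rpy [-180.     0.    63.3] q [-0.05  0.41  1.56 -0.    1.18  0.41] F [ 0.5 -0.9  0.2] op 0.0616 | shift [0.0022 0.0004 0.04  ] turn 0.008
[[276.54018755 236.09385665]] [[290.18791623 171.13459338]] [[289.99730848 165.05798579]]
```

View pics/b.png

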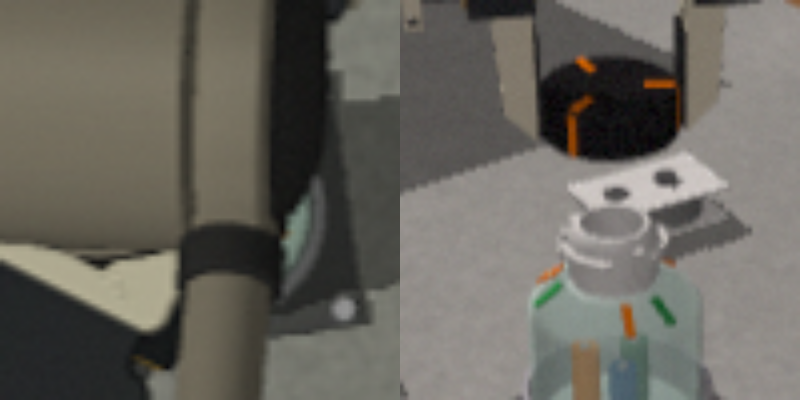

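```bash
python3 - <<'E'
from h import *
p=np.array([.5356,.0482,.19])
d=np.array([.6,.8,0])
print("lid",w2px("side",[p+[0,0,.0115]+.031*d,p+[0,0,-.0105]-.031*d]))
c=np.array([.537,.051,.1285]);print("mouth",w2px("side",[c+.0175*d,c-.0175*d,c,c+[.003,.004,0]]))
E
```

```text
lid [[290.90626309 157.73885502]
 [289.41178161 184.70054099]]
mouth [[291.37264326 195.15130953]
 [290.4062293  204.69583291]
 [290.89765548 199.84239649]
 [291.03500716 198.4858802 ]]
```

The side view shows the lid held level over the mouth (lid centre at crop (610,108), mouth at (612,223)). The jar fits at (0.537, 0.051), and the mark at crop x 573 gives 206°, as planned. Lowering now.

```bash
python3 -m jog '[[[-0.2,0.003,0,0.02,0],[-0.2,0.003,0,0.035,0],[-0.2,0.003,0,0.044,0],[-0.2,0.003,0,0.048,0],[-0.2,0.003,0,0.048,0]]]'; python3 -m jog '[[[-0.2,0,0,0,0],[-0.2,0,0,0,0]]]'; python3 go.py .537 .051 .1295 62.8
```

```text
time: 5.87
tool_pos: [0.5369, 0.0503, 0.1415]
tool_rot: [-3.14, 0.001, 1.102]
contact_force: [-0.5, 0.3, -0.3]
opening: 0.0616
grip_force: 25.0
time: 6.03
tool_pos: [0.5378, 0.0508, 0.1431]
tool_rot: [3.14, -0.001, 1.103]
contact_force: [-0.8, 0.2, -1.3]
opening: 0.0618
grip_force: 25.0
t 6.03 pos [0.5378 0.0508 0.1431] rpy [179.9  -0.   63.2] q [-0.05  0.46  1.61  0.    1.07  0.42] F [-0.8  0.2 -1.3] op 0.0618 | shift [-0.0002 -0.0008  0.0136] turn 0.006
```

```bash
python3 -m jog '[[[-0.2,0,0,0.004,0],[-0.2,0,0,0.008,0],[-0.2,0,0,0.011,0],[-0.2,0,0,0.012,0],[-0.2,0,0,0.012,0]]]'; python3 -m jog '[[[-0.2,0,0,0.001,0],[-0.2,0,0,0.001,0],[-0.2,0,0,0.001,0]]]';
```

```text
time: 6.45
tool_pos: [0.5371, 0.0511, 0.1298]
tool_rot: [-3.141, 0.0, 1.103]
contact_force: [-0.7, 0.3, -0.2]
opening: 0.0616
grip_force: 25.0
time: 6.7
tool_pos: [0.5374, 0.0511, 0.1293]
tool_rot: [3.141, -0.0, 1.103]
contact_force: [0.1, -0.2, -0.6]
opening: 0.062
grip_force: 25.0
```

```bash
python3 go.py .537 .051 .1295 62.8
```

```text
t 6.7 pos [0.5374 0.0511 0.1293] rpy [180.   -0.   63.2] q [-0.05  0.48  1.63  0.    1.04  0.42] F [ 0.1 -0.2 -0.6] op 0.062 | shift [-0.0003 -0.0003 -0.0002] turn 0.007
```

Still no contact, so I'll go down in half-millimetre steps.

```bash
python3 -m jog '[[[-0.2,0,0,0.0005,0],[-0.2,0,0,0.001,0],[-0.2,0,0,0.001,0],[-0.2,0,0,0.001,0]]]'; python3 -m jog '[[[-0.2,0,0,0.0005,0],[-0.2,0,0,0.001,0],[-0.2,0,0,0.001,0],[-0.2,0,0,0.001,0]]]'
```

```text
time: 7.03
tool_pos: [0.5375, 0.0511, 0.129]
tool_rot: [3.141, -0.0, 1.103]
contact_force: [-1.5, -0.5, 5.3]
opening: 0.0614
grip_force: 25.0
time: 7.37
tool_pos: [0.5375, 0.0512, 0.1287]
tool_rot: [3.14, -0.001, 1.103]
contact_force: [-3.1, 1.4, 11.9]
opening: 0.0618
grip_force: 25.0
```

```bash
python3 -m jog '[[[-0.2,0,0,-0.0012,0],[-0.2,0,0,-0.0012,0],[0.6,0,0,-0.0012,0],[0.6,0,0,-0.0012,0],[0.6,0,0,-0.0012,0]]]'; python3 -m jog '[[[0.7,0,0,0,0],[0.7,0,0,0,0],[0.7,0,0,0,0],[0.7,0,0,0,0],[0.7,0,0,0,0]]]'; python3 go.py .537 .051 .1295 62.8; python3 - <<'E'
from h import *
s=robot.read_camera("side")
c=cv2.resize(s[165:245,253:333],(480,480),interpolation=cv2.INTER_CUBIC)
cv2.imwrite("pics/d.png",c[:,:,::-1])
E
```

```text
time: 7.78
tool_pos: [0.5372, 0.0511, 0.1281]
tool_rot: [-3.141, 0.0, 1.103]
contact_force: [0.4, 0.0, -0.0]
opening: 0.0725
grip_force: 0.0
time: 8.2
tool_pos: [0.5373, 0.0511, 0.1284]
tool_rot: [-3.142, -0.0, 1.103]
contact_force: [0.1, 0.1, -0.3]
opening: 0.0782
grip_force: 0.0
t 8.2 pos [0.5373 0.0511 0.1284] rpy [-180.    -0.    63.2] q [-0.05  0.48  1.63  0.    1.03  0.42] F [ 0.1  0.1 -0.3] op 0.0782 | shift [-0.0002 -0.0002 -0.0011] turn 0.007
```

View pics/d.png

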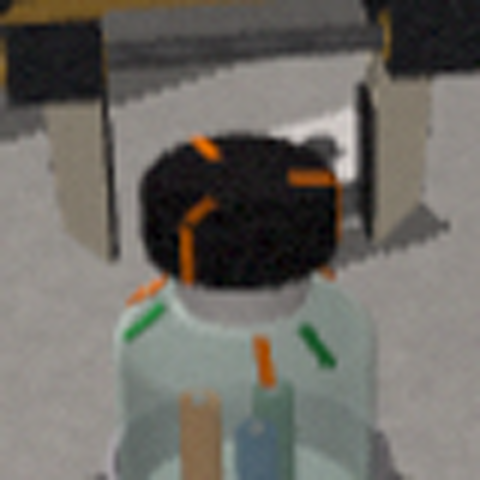

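The lid rests level on the threads and free of the fingers, its front mark (187,240) half-way between the orange line (262,360) and the green line (145,322). I'll regrip at this yaw: joint 6 is at 0.42, so it goes to about -0.35 and then 1.2, well inside range.

```bash
python3 -m jog '[[[-0.2,0,0,-0.0005,0],[-0.2,0,0,-0.0005,0],[-0.2,0,0,-0.0005,0],[-0.2,0,0,-0.0005,0],[-0.2,0,0,-0.0005,0]]]' 25; python3 -m jog '[[[-0.2,0,0,0,-0.08],[-0.2,0,0,0,-0.16],[-0.2,0,0,0,-0.24],[-0.2,0,0,0,-0.32],[-0.2,0,0,0,-0.4]]]'; python3 go.py .5373 .0511 .129 19.7
```

```text
time: 8.67
tool_pos: [0.5373, 0.0511, 0.129]
tool_rot: [3.141, -0.0, 1.103]
contact_force: [-0.5, -0.7, 0.6]
opening: 0.0617
grip_force: 25.0
time: 9.08
tool_pos: [0.5373, 0.0511, 0.1289]
tool_rot: [3.142, -0.0, 1.507]
contact_force: [-0.2, -0.2, -0.1]
opening: 0.0613
grip_force: 25.0
t 9.08 pos [0.5373 0.0511 0.1289] rpy [180.   -0.   86.3] q [-0.05  0.48  1.63  0.    1.03  0.02] F [-0.2 -0.2 -0.1] op 0.0613 | shift [ 0.      0.     -0.0001] turn 1.163
```

```bash
python3 -m jog '[[[-0.2,0,0,0,-0.04],[-0.2,0,0,0,-0.08],[-0.2,0,0,0,-0.12],[-0.2,0,0,0,-0.12],[-0.2,0,0,0,-0.16]]]'; python3 -m jog '[[[-0.2,0,0,0,-0.05],[-0.2,0,0,0,-0.1],[-0.2,0,0,0,-0.15],[-0.2,0,0,0,-0.2],[-0.2,0,0,0,-0.2]]]'; python3 -m jog '[[[-0.2,0,0,0.002,0],[-0.2,0,0,0.004,0],[-0.2,0,0,0.004,0]]]'
```

```text
time: 9.5
tool_pos: [0.5372, 0.0511, 0.1288]
tool_rot: [-3.141, -0.0, 1.662]
contact_force: [-0.7, -0.5, 0.3]
opening: 0.0618
grip_force: 25.0
time: 9.92
tool_pos: [0.5372, 0.0511, 0.1288]
tool_rot: [-3.141, -0.0, 1.863]
contact_force: [-1.0, -0.5, -0.5]
opening: 0.0615
grip_force: 25.0
time: 10.17
tool_pos: [0.537, 0.0511, 0.1244]
tool_rot: [-3.141, -0.0, 1.861]
contact_force: [-0.2, 1.0, -0.7]
opening: 0.0615
grip_force: 25.0
```

```bash
python3 -m jog '[[[-0.2,0,0,0.002,0],[-0.2,0,0,0.004,0],[-0.2,0,0,0.0045,0],[-0.2,0,0,0.005,0],[-0.2,0,0,0.005,0]]]'; python3 -m jog '[[[-0.2,0,0,0.0005,0],[-0.2,0,0,0.0005,0],[-0.2,0,0,0.0005,0]]]'
```

```text
time: 10.58
tool_pos: [0.5372, 0.0511, 0.12]
tool_rot: [-3.142, -0.0, 1.863]
contact_force: [-1.3, -0.4, 1.9]
opening: 0.0617
grip_force: 25.0
time: 10.83
tool_pos: [0.5373, 0.0511, 0.12]
tool_rot: [3.141, 0.0, 1.863]
contact_force: [-3.3, 0.2, 5.1]
opening: 0.0614
grip_force: 25.0
```

It dropped the full 9 mm and is seated on the rim. Tightening now.

```bash
python3 -m jog '[[[-0.2,0,0,-0.0005,0],[-0.2,0,0,-0.0005,0.1],[-0.2,0,0,-0.0005,0.2],[-0.2,0,0,-0.0005,0.3],[-0.2,0,0,-0.0005,0.4]]]' 50; python3 -m jog '[[[-0.2,0,0,0,0.1],[-0.2,0,0,0,0.2],[-0.2,0,0,0,0.3],[-0.2,0,0,0,0.4],[-0.2,0,0,0,0.5]]]'; python3 -m jog '[[[-0.2,0,0,0,0.1],[-0.2,0,0,0,0.2],[-0.2,0,0,0,0.3],[-0.2,0,0,0,0.35],[-0.2,0,0,0,0.4]]]'; python3 go.py .5373 .0511 .12 19.7; python3 -c "
from cell import robot;print(robot.observe()['torque'])"
```

```text
time: 11.25
tool_pos: [0.5377, 0.0509, 0.1201]
tool_rot: [3.14, 0.0, 1.458]
contact_force: [-0.4, -0.3, 0.4]
opening: 0.0612
grip_force: 50.0
time: 11.67
tool_pos: [0.5377, 0.0509, 0.1201]
tool_rot: [3.141, -0.0, 0.958]
contact_force: [0.7, -0.9, 1.4]
opening: 0.0613
grip_force: 50.0
time: 12.08
tool_pos: [0.5376, 0.0509, 0.1201]
tool_rot: [3.141, -0.001, 0.56]
contact_force: [-1.0, -0.7, 2.3]
opening: 0.0611
grip_force: 50.0
t 12.08 pos [0.5376 0.0509 0.1201] rpy [180.   -0.   32.1] q [-0.05  0.49  1.64 -0.    1.01  0.96] F [-1.  -0.7  2.3] op 0.0611 | shift [-0.0002 -0.0003  0.0001] turn 0.216
[-0.19916633  0.23722021  0.04351999]
```

```bash
for i in 1; do python3 -m jog '[[[-0.2,0,0,0,0.04],[-0.2,0,0,0,0.08],[-0.2,0,0,0,0.12],[-0.2,0,0,0,0.12]]]'; python3 -c "
from cell import robot;print(robot.observe()['torque'])"; python3 -m jog '[[[-0.2,0,0,0,0.03],[-0.2,0,0,0,0.06],[-0.2,0,0,0,0.1],[-0.2,0,0,0,0.1]]]'; python3 -c "
from cell import robot;print(robot.observe()['torque'])"; done
```

```text
time: 12.42
tool_pos: [0.5376, 0.051, 0.12]
tool_rot: [3.141, -0.001, 0.441]
contact_force: [0.1, 0.3, 1.4]
opening: 0.0612
grip_force: 50.0
[-0.18245769  0.16812464 -0.04757317]
time: 12.75
tool_pos: [0.5378, 0.0511, 0.1201]
tool_rot: [3.141, -0.001, 0.342]
contact_force: [1.4, -1.4, 0.5]
opening: 0.0611
grip_force: 50.0
[-0.06882235  0.0128865  -0.15109458]
```

```bash
python3 - <<'E'
from h import *
s=robot.read_camera("side");print(robot.observe()['torque'])
cv2.imwrite("pics/e.png",cv2.resize(s[165:245,253:333],(480,480),interpolation=cv2.INTER_CUBIC)[:,:,::-1])
E
```

```text
[-0.07230557  0.00686885 -0.21221543]
```

View pics/e.png

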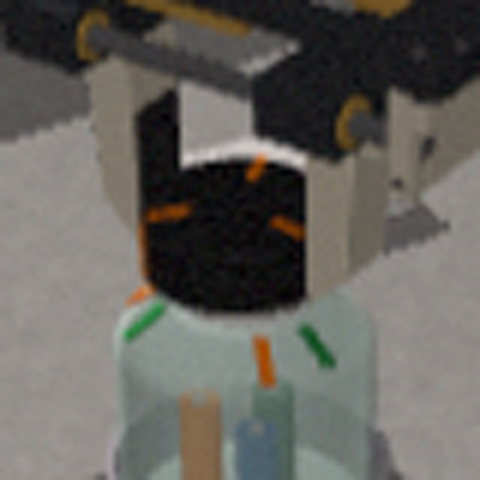

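```bash
python3 - <<'E'
from h import *
from scipy.optimize import least_squares
def pr(a,r,c=(.5373,.0511),z=.132):
    t=np.radians(a);P=[[c[0]+r*np.cos(t),c[1]+r*np.sin(t),z]]
    return (w2px("side",P)[0]+[2.2,.9]-[253,165])*6
for a in(-90,-80,-75,-70,-65):print(a,[pr(b,.023).round() for b in (a,a+120,a-120)])
E
```

```text
-90 [array([283., 235.]), array([273., 171.]), array([167., 208.])]
-80 [array([293., 231.]), array([261., 169.]), array([169., 215.])]
-75 [array([297., 228.]), array([255., 168.]), array([171., 218.])]
-70 [array([301., 226.]), array([249., 168.]), array([173., 221.])]
-65 [array([305., 223.]), array([242., 168.]), array([176., 224.])]
```

The marks at (288,228), (257,168), (168,213) give about -79°, and green is at -80°. I'll add a small extra turn to firm it up, then release.

```bash
python3 -m jog '[[[-0.2,0,0,0,0.02],[-0.2,0,0,0,0.04],[-0.2,0,0,0,0.05],[-0.2,0,0,0,0.05]]]'; python3 -c "
from cell import robot;print(robot.observe()['torque'])"
```

```text
time: 13.13
tool_pos: [0.5377, 0.0511, 0.1201]
tool_rot: [3.141, -0.001, 0.292]
contact_force: [3.1, -0.4, 0.1]
opening: 0.0613
grip_force: 50.0
[-0.07648219 -0.30866597  0.08516246]
```

```bash
python3 -m jog '[[[0.7,0,0,0,0],[0.7,0,0,0,0],[0.7,0,0,0,0],[0.7,0,0,0,0],[0.7,0,0,0,0]]]' >/dev/null; python3 -m jog '[[[0.7,0,0,-0.01,0],[0.7,0,0,-0.03,0],[0.7,0,0,-0.05,0],[0.7,0,0,-0.075,0],[0.7,0,0,-0.1,0]]]'; python3 -m jog '[[[0.7,0.03,0,0,0],[0.7,0.06,0.03,0,0],[0.7,0.06,0.06,0,0],[0.7,0.06,0.1,0,0],[0.7,0.06,0.13,0,0]]]'; python3 -m jog '[[[0.7,0,0.04,0,0],[0.7,0,0.08,0,0],[0.7,0,0.1,0,0],[0.7,0,0.1,0,0],[0.7,0,0.1,0,0]]]';python3 - <<'E'
from h import *
s=robot.read_camera("side");t=robot.read_camera("top")
cv2.imwrite("pics/f.png",np.hstack([cv2.resize(s[165:245,253:333],(400,400),interpolation=cv2.INTER_CUBIC),cv2.resize(t[200:280,240:320],(400,400),interpolation=cv2.INTER_CUBIC)])[:,:,::-1])
E
```

```text
time: 13.97
tool_pos: [0.537, 0.0511, 0.2215]
tool_rot: [-3.141, 0.0, 0.293]
contact_force: [0.1, 0.1, -0.7]
opening: 0.0781
grip_force: 0.0
time: 14.38
tool_pos: [0.633, -0.0581, 0.2204]
tool_rot: [3.141, -0.0, 0.293]
contact_force: [0.1, 1.0, 0.3]
opening: 0.0779
grip_force: 0.0
time: 14.8
tool_pos: [0.6609, -0.1528, 0.2199]
tool_rot: [-3.141, 0.0, 0.291]
contact_force: [-0.5, 0.8, 0.2]
opening: 0.0779
grip_force: 0.0
```

View pics/f.png

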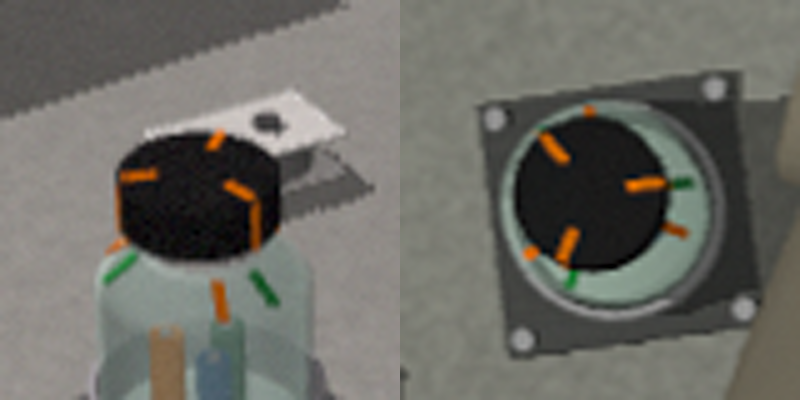

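The lid sits low and level on the jar, its marks (645,185), (553,148), (568,246) beside the green lines (683,183), hidden, (571,280). A quick numeric check of the angle comes next.

```bash
python3 - <<'E'
from h import *
from scipy.optimize import least_squares
L=(np.array([[153,148],[168,246],[245,185]])/5+[240,200])
def lid(p):
    x,y,a,r=p;return w2px("top",[[x+r*np.cos(t),y+r*np.sin(t),.132] for t in a+np.arange(3)*2*np.pi/3])
q=least_squares(lambda p:(lid(p)-L).ravel(),[.537,.051,.7,.024]);print(q.x,np.degrees(q.x[2]),"green",7.3+33,q.fun.round(1))
E
```

```text
[0.535744   0.05216096 0.66671765 0.02269087] 38.200107377873366 green 40.3 [ 0.1  0.1 -0.1  0.   0.  -0.1]
```

```bash
python3 -c "
from cell import robot;print(robot.hand_in())"
```

```text
the job is handed in; nothing more can be done
None
```

The job is handed in with the lid on, level and tightened to about 2° past the green marks, the gripper clear, and no contact with the headlamp, pulley or ice screw; no verdict came back.

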